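# Brake lever check on a cylinder trolley handle

## Robot

A 7-joint arm with a two-finger parallel gripper is mounted at the origin on the work surface. World frame = base frame: x ahead of the robot, y to its left, z up, the work surface at z = 0. Lengths are in m, angles in rad, forces in N, time in s.
With the tool pointing down it reaches from about 0.4 to 0.875 m from the base axis. Payload 19.3 kg.
Tool frame: the origin (TCP) lies midway between the tips of the shut fingers; the grasp point (between the pads) lies 19 mm behind it (bot.pinch_z is the distance from the TCP to the grasp point, in m); z points along the fingers, y is the direction in which the jaws open and shut (so a half turn about z gives the same grasp; the last joint's range is limited). The gripper opens to 85 mm and grips with 20 to 120 N. Pads are 22 mm wide; open, the fingers measure 114 mm over their backs; the gripper's body (76 mm by 85 mm) begins 54 mm behind the grasp point. The pads swing forward as they close: fully open they stand 13 mm farther back than shut.
Start: joints at [-1.316, 0.521, -0.036, 1.599, 0.021, 1.021, -0.113], TCP at [0.199, 0.592, 0.231] pointing down, gripper open.
Joint ranges: [-2.91, 2.91], [-0.3, 2.13], [-1.5, 1.42], [0.17, 2.43], [-1.26, 4.41], [0.16, 1.93], [-2.52, 2.52]. Speed limits (rad/s): [1.89, 1.89, 2.39, 2.39, 3.01, 3.01, 3.01].

## Interface

Orientations are given as [roll, pitch, yaw] about the fixed x, y, z axes, in that order (R = Rz(yaw) Ry(pitch) Rx(roll)).
In Python, from workcell import bot gives the robot as it stands. The module is installed in compiled form; this text tells all that it offers.
- The arm moves only by the tool move_arm, never from a script. Its argument "moves" is text: rows parted by semicolons, each of 4 numbers parted by spaces: the shift along the tool's x, y, z in mm, then the turn about the tool's z in rad. In form: dx dy dz yaw; .... A call has exactly 10 rows; each row is the pose to reach, as a shift and turn from the pose commanded when the call began, along the tool's axes at that moment; what a row does not reach only later rows make up. A row lasts 1/12 s, in which the tool goes at most 41.7 mm and 7.16 degrees, less where a joint would pass 70% of its speed; a pose out of reach is approached as far as the arm can. A call with a gripper value outside its range is refused whole. "grip" is the opening, from 0 (shut) to 1 (fully open), set as the call begins (left out, the last holds). The fingers move at their own pace and stop on an object; "grip_force" is the grip in N (left out, the last holds). Time passes only in rows, so rows that repeat a pose let the fingers close, or fill a call up. It gives the time, the measured TCP pose, the force and the opening at its end, in the units of the state.
- bot.observe(): the state, without advancing time (a new reading comes with each control period).
- bot.grab_frame(name): name is "scene" or "top"; returns a dict with "frame" (400x640x3 uint8, red, green, blue), "z_map" (400x640 float32, m along the optical axis (not along the pixel's ray), 0 where there is no reading), "K" (3x3 intrinsics, pixels), "eye" and "attitude" of the camera in the world. Camera axes: x right, y up, looking along -z (the intrinsics and any distortion apply to the point x, -y, -z); pixel columns grow to the right and rows downward; lengths in m; the calibration is good to about 2 mm. A picture is of the moment at which its call begins.
- bot.job_done(): hands the job in, once; it reports no verdict.
Trained networks look in a picture, given as the dict that the camera call returned (one of the last four; its "shot" number tells which), for a name from the list of things; names that differ only in an ending like _2 or _b are one class to them, and where a whole thing is asked for, a point or a joint stands for the part that bears it (a point fixed in the world has none). Each returns a list of dicts, best first, with "conf" (0 to 1); they miss things now and then, are a little off and sometimes report something else, mostly with a low value. They report only what shows in the picture. A call takes as long as a camera call. They do not tell look-alikes from the thing itself.
- bot.search_frame(picture, label): "at" ([column, row] in pixels, amid what is visible of it).
- bot.pinpoint(picture, label): "at" ([column, row] in pixels: a listed point, or the origin of a listed thing).
The state is a dict: "clock": time; "qpos": joint angles; "qd": joint speeds; "joint_efforts": joint torques, N m; "position": TCP position; "tool_rot": TCP orientation; "force": force on the tool from outside, world axes, zero at the start; "moment": the same for the moment, N m; "grip_width": finger opening in m.
Only numpy, scipy, OpenCV 4.12 (cv2) and the standard library are available. Lean on these libraries where they do the work, as an engineer would, in place of code of your own. Each camera call takes 0.05 s, during which the arm holds its last target. There are 200 camera calls.

## Task

Two gas-cylinder trolley handles are clamped on the welding bench: check the brake of the one with the red lever. With the backs of the fingers, and without touching the bar or gripping anything, press the red lever steadily in until it comes up against its stop short of the bar, hold it there for about two seconds without forcing it, then ease it slowly all the way back out with the fingers, never letting it snap back, and move clear. Leave the black-levered handle, the paint tin, the grinding disc and the hammer alone.

Things in the scene. Friction and masses are not known exactly. Their poses are not given: they have to be found in the camera images.
- red_handle: bench stand (fixed; base 110 x 90 mm, at most 148 mm tall) with a level bar and, on the bar's -x side, a red brake lever, pressed in towards +x. Origin on the bench under the post; at yaw 0 axes match the world's. In this frame the bar's axis is x = 0, z = 120 mm, y -55 to 180 mm, black grip radius 15 mm, end flange 18 mm; the lever's vertical hinge is at x = -35, y = 30 mm
- red_lever (a joint): red lever angle, rad: 0 = out at rest, blade pointing along the handle's +y leaned 0.35 rad towards -x; 0.35 = fully in on its hard stop, blade parallel to the bar, 15 mm of air left to the grip. A spring pushes it out: at the press point 4 N at rest, 8 N at the stop; let go, it snaps back
- red_press (a point): point on the outer face (away from the bar) of the red lever's blade, 105 mm along it from the hinge, at mid-height, 120 mm above the bench; moves with the lever. Axes are the handle's when the lever is at rest. Blade 10 mm thick, 20 mm tall (z 110 to 130 mm), ending 148 mm from the hinge in a ball of radius 11 mm
- red_bar: the bar of the red-levered handle with its grip and the lever's bracket (not the lever); origin on the bar's axis above the handle's origin, 120 mm above the bench, axes as the handle's
- black_handle: the other handle, to be left alone: same shape and frame as the red one, with a black lever
- black_lever (a joint): black lever angle in rad, 0 at rest, as for the red one
- paint_tin: closed grey paint tin, loose, radius 36 mm, 85 mm tall, standing beyond the red handle's bar; origin at the centre of its underside
- grinding_disc: dark grinding disc, loose, 115 mm across, 6 mm thick, lying flat beyond the black handle's bar; origin at the centre of its underside
- hammer: loose hammer 260 mm long and 26 mm high, lying on the bench on the robot's side of the handles, partly under a lever at times; origin under it, its handle along its own -x
Things that resemble listed ones, but are neither listed nor needed, are in the scene too. Several things have the shape of the grinding_disc; the one meant has the colours described above.

How it is judged:
By the outcome, as a careful person would: the job done as asked, in the order asked, and still so for the second after the job is handed in, with the robot touching nothing.
It also fails if it takes over 42 s, if anything falls off the work surface, if the arm or the gripper's body presses on something with over 40 N, if the wrist force passes 120 N, or if a joint passes its speed limit or range.

## Working session

There is one attempt and no reset: what is moved stays moved. The work goes in short steps, Python scripts to look and compute and a tool call to move; the robot and the scene stay as the last step left them, time stands still between calls to the robot, and variables do not carry over. Pictures are saved under pics/ and viewed, about 8 in all and at most 12, crops included, and the job is handed in when it is done.

Besides the shell and the picture viewer there is one more tool, called after "Call:" by a JSON object that holds its "fn" and its "kwargs", one argument or row to a line. move_arm: Moves the arm, as the interface text tells. Its arguments: {"type":"object","properties":{"moves":{"type":"string"},"grip":{"type":"number"},"grip_force":{"type":"number"}},"required":["moves"]}

```bash
mkdir -p pics
cat > h.py <<'E'
import numpy as np,cv2
from workcell import bot
def w(p,px,z=None):
    K=p["K"];c,r=px
    R=np.array(p["attitude"],float)
    if R.shape!=(3,3):
        print("att",R)
    d=np.array([(c-K[0][2])/K[0][0],-(r-K[1][2])/K[1][1],-1.0])
    e=np.array(p["eye"]);dw=R@d
    if z is None: return e+dw*p["z_map"][int(round(r)),int(round(c))]
    return e+dw*((z-e[2])/dw[2])
E
python3 - <<'E'
from h import *
s=bot.observe();print({k:np.round(v,3) for k,v in s.items()})
a=[bot.grab_frame(n) for n in("scene","top")]
for n,p in zip(("scene","top"),a):
    print(n,{k:v for k,v in p.items() if k not in("frame","z_map")})
    cv2.imwrite(f"pics/{n}1.png",p["frame"][:,:,::-1])
    for l in("red_handle","red_press","red_bar","red_lever","black_handle","hammer","paint_tin"):
        print(l,"S",[(np.round(d["at"]),round(d["conf"],2)) for d in bot.search_frame(p,l)[:3]],"P",[(np.round(d["at"],1),round(d["conf"],2)) for d in bot.pinpoint(p,l)[:3]])
E
```

```text
{'clock': np.float64(0.0), 'qpos': array([-1.316,  0.522, -0.036,  1.6  ,  0.021,  1.021, -0.113]), 'qd': array([-0.   ,  0.001,  0.   , -0.001, -0.001, -0.001,  0.001]), 'joint_efforts': array([-0.0000e+00, -9.2710e+01,  1.9800e+00, -3.6992e+01,  1.8000e-02,
        8.0000e-03, -0.0000e+00]), 'position': array([0.199, 0.592, 0.231]), 'tool_rot': array([-3.14 ,  0.   ,  2.817]), 'force': array([-0.034,  0.545,  0.244]), 'moment': array([ 0.04 ,  0.016, -0.031]), 'grip_width': np.float64(0.085)}
scene {'K': array([[503.13673144,   0.        , 317.98257597],
       [  0.        , 503.13673144, 195.27321189],
       [  0.        ,   0.        ,   1.        ]]), 'eye': array([ 1.35195711, -0.26116001,  0.66857302]), 'attitude': array([ 0.94050566, -0.00128418,  1.18029135]), 'shot': 1}
red_handle S [(array([180., 211.]), 0.86)] P [(array([171.6, 254.9]), 0.64), (array([246.7, 194. ]), 0.41)]
red_press S [(array([220., 186.]), 0.6), (array([213., 265.]), 0.35)] P [(array([236.2, 180.7]), 0.77), (array([246.5, 194.1]), 0.46)]
red_bar S [(array([207., 206.]), 0.7)] P [(array([164.9, 206.8]), 0.68), (array([173.4, 254.8]), 0.67)]Traceback (most recent call last):
  File "<stdin>", line 8, in <module>
ValueError: it knows: black_handle, grinding_disc, hammer, paint_tin, red_bar, red_handle, red_press
```

View pics/scene1.png

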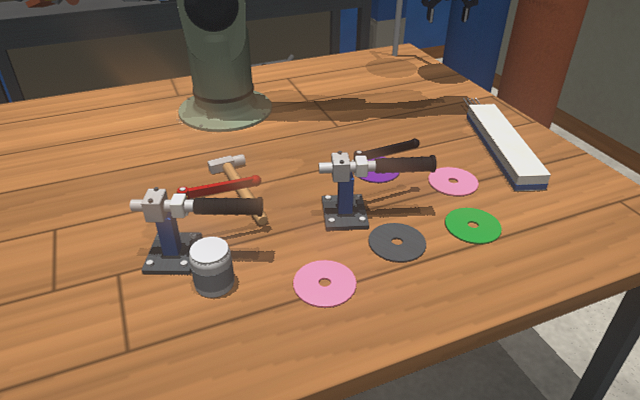

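The scene view shows the red handle on the left, with its post at (165,230), the lever tip at (257,180) and the bar end at (262,206). The black handle is on the right at (345,190), the tin at (212,265) and the hammer behind the red lever at (240,190).

```bash
python3 - <<'E'
s=open('h.py').read().replace('        print("att",R)\n','        from scipy.spatial.transform import Rotation as Q\n        R=Q.from_euler("xyz",R).as_matrix()\n')
open('h.py','w').write(s)
E
python3 - <<'E'
from h import *
for n,zs in(("scene",0),("top",0)):
    p=bot.grab_frame(n)
    if n=="top":print({k:v for k,v in p.items() if k not in("frame","z_map")})
    cv2.imwrite(f"pics/{n}2.png",p["frame"][:,:,::-1])
    for l,z in(("red_handle",0),("red_press",.12),("red_bar",.12),("black_handle",0),("hammer",0),("paint_tin",0)):
        print(l,[(np.round(d["at"]),round(d["conf"],2),np.round(w(p,d["at"],z),3)) for d in bot.pinpoint(p,l)[:3]])
    # red pixels cloud
    hsv=cv2.cvtColor(p["frame"],cv2.COLOR_RGB2HSV)
    m=((hsv[...,0]<5)|(hsv[...,0]>174))&(hsv[...,1]>170)&(hsv[...,2]>70)
    P=np.array([w(p,(c,r)) for r,c in np.argwhere(m)])
    P=P[(P[:,2]>.09)&(P[:,2]<.15)&(P[:,0]>.2)&(P[:,0]<1)]
    if len(P)>10:
        xy=P[:,:2];c=xy.mean(0);u=np.linalg.svd(xy-c)[2][0];u*=np.sign(u[1])
        t=(xy-c)@u
        print("lever",len(P),c,"yaw dir",np.arctan2(u[1],u[0]),"ends",c+u*t.min(),c+u*t.max(),"z",P[:,2].min(),P[:,2].max())
    # dark grip cloud
    v=p["frame"].max(2)<75
    G=np.array([w(p,(c_,r)) for r,c_ in np.argwhere(v&(p["z_map"]>0))])
    G=G[(G[:,2]>.118)&(G[:,2]<.142)&(G[:,0]>.35)&(G[:,0]<.9)&(abs(G[:,1])<.6)]
    for nm,g in(("left",None),):
        import scipy.cluster.hierarchy as H
        lab=H.fcluster(H.linkage(G[::2,:2],'single'),.015,'distance')
        for k in set(lab):
            q=G[::2][lab==k]
            if len(q)>25:
                c=q[:,:2].mean(0);u=np.linalg.svd(q[:,:2]-c)[2][0];u*=np.sign(u[1]);t=(q[:,:2]-c)@u
                print("dark",len(q),c.round(3),np.arctan2(u[1],u[0]).round(3),(c+u*t.min()).round(3),(c+u*t.max()).round(3))
E
```

```text
red_handle [(array([176., 256.]), 0.61, array([ 0.584, -0.242,  0.   ]))]
red_press [(array([238., 182.]), 0.84, array([ 0.559, -0.101,  0.12 ]))]
red_bar [(array([164., 207.]), 0.75, array([ 0.584, -0.243,  0.12 ]))]
black_handle [(array([344., 212.]), 0.9, array([0.581, 0.119, 0.   ]))]
hammer [(array([244., 194.]), 0.6, array([ 0.439, -0.065,  0.   ]))]
paint_tin [(array([213., 284.]), 0.81, array([ 0.685, -0.191,  0.   ])), (array([236., 181.]), 0.71, array([ 0.378, -0.067,  0.   ]))]
lever 189 [ 0.56166969 -0.15382581] yaw dir 1.5354849638761923 ends [ 0.55954284 -0.21403218] [ 0.56478682 -0.06558693] z 0.11223051975371678 0.13127808448529066
dark 118 [0.563 0.251] 1.583 [0.564 0.192] [0.562 0.296]
dark 150 [0.641 0.257] 1.111 [0.615 0.204] [0.653 0.281]
dark 380 [ 0.629 -0.148] 1.127 [ 0.607 -0.194] [ 0.658 -0.087]
{'K': array([[399.08076339,   0.        , 326.19944915],
       [  0.        , 399.08076339, 202.61463707],
       [  0.        ,   0.        ,   1.        ]]), 'eye': array([0.41707781, 0.06906495, 1.03645872]), 'attitude': array([ 0.16952829,  0.00697881, -1.600086
[... 211 characters left out ...]
07,  0.12 ])), (array([382., 265.]), 0.63, array([ 0.427, -0.051,  0.12 ]))]
red_bar [(array([464., 194.]), 0.77, array([ 0.584, -0.251,  0.12 ]))]
black_handle [(array([313., 202.]), 0.57, array([0.597, 0.107, 0.   ]))]
hammer [(array([385., 263.]), 0.91, array([ 0.433, -0.075,  0.   ]))]
paint_tin [(array([422., 164.]), 0.87, array([ 0.692, -0.189,  0.   ]))]
lever 265 [ 0.55854148 -0.1297743 ] yaw dir 1.5171181060577625 ends [ 0.55394801 -0.21526618] [ 0.56230485 -0.05973172] z 0.12326732386660688 0.13589138303968418
dark 303 [0.62  0.229] 1.248 [0.6  0.17] [0.638 0.284]
dark 151 [0.557 0.231] 1.605 [0.56  0.148] [0.555 0.298]
dark 325 [ 0.62  -0.135] 1.172 [ 0.597 -0.191] [ 0.644 -0.08 ]
```

View pics/top2.png

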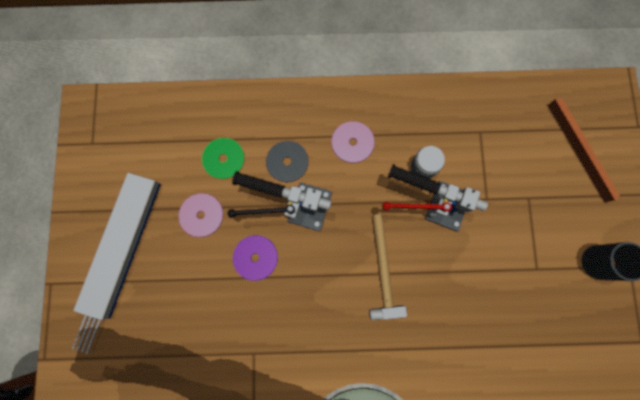

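The top view shows the red lever from (447,207) to (386,207), the red bar going up-left to (395,173), and the hammer handle ending near (377,215). I estimate a handle yaw of about -0.39 and the press point at about (0.561, -0.105). I'm setting out high with the fingers shut.

Call:
{"fn": "move_arm", "kwargs": {
  "moves": "-26 -28 0 0.073; -51 -55 0 0.146; -77 -83 0 0.219; -103 -110 0 0.292; -128 -138 0 0.365; -154 -166 0 0.438; -180 -193 0 0.511; -206 -221 0 0.584; -231 -248 0 0.657; -257 -276 0 0.73",
  "grip": 0,
  "grip_force": 20
}}

```text
clock: 1.98
position: [0.3553, 0.2472, 0.2315]
tool_rot: [3.141, -0.0, 2.083]
force: [0.5, 0.4, 0.9]
grip_width: 0.0003
```

```bash
cat >> h.py <<'E'
from scipy.spatial.transform import Rotation as Q
def st():
    s=bot.observe();print(round(s["clock"],2),np.round(s["position"],4),np.round(s["tool_rot"],3),"F",np.round(s["force"],1),s["grip_width"].round(3),np.round(s["qpos"],2));return s
def delta(t):
    s=st();R=Q.from_euler("xyz",s["tool_rot"]).as_matrix()
    print("tool delta mm",np.round(R.T@(np.array(t)-s["position"])*1000,1),"tool y angle",np.arctan2(R[1,1],R[0,1]).round(3))
E
python3 -c "
from h import *
delta([.51,-.095,.231])"
```

```text
Traceback (most recent call last):
  File "h.py", line 17, in delta
    s=st();R=Q.from_euler("xyz",s["tool_rot"]).as_matrix()
  File "h.py", line 15, in st
    s=bot.observe();print(round(s["clock"],2),np.round(s["position"],4),np.round(s["tool_rot"],3),"F",np.round(s["force"],1),s["grip_width"].round(3),np.round(s["qpos"],2));return s
                                                                                                                             ^^^^^^^^^^^^^^^^^^^^^
AttributeError: 'float' object has no attribute 'round'
```

Call:
{"fn": "move_arm", "kwargs": {
  "moves": "-37 -3 0 0.073; -75 -7 0 0.146; -112 -10 0 0.219; -150 -13 0 0.292; -187 -16 0 0.365; -224 -20 0 0.438; -262 -23 0 0.511; -299 -26 0 0.584; -337 -30 0 0.657; -374 -33 0 0.727"
}}

```text
clock: 2.82
position: [0.5112, -0.0948, 0.2315]
tool_rot: [3.141, -0.0, 1.356]
force: [0.9, 1.1, 0.8]
grip_width: -0.0001
```

```bash
sed -i 's/s\["grip_width"\].round(3)/round(float(s["grip_width"]),3)/' h.py
python3 - <<'E'
from h import *
delta([.515,-.095,.10])
for n in("scene","top"):
    p=bot.grab_frame(n)
    im=p["frame"][:,:,::-1]
    cr=im[120:300,120:360] if n=="scene" else im[130:310,340:520]
    cv2.imwrite(f"pics/{n}3.png",cv2.resize(cr,None,fx=3,fy=3,interpolation=cv2.INTER_CUBIC))
    for l,z in(("red_handle",0),("red_press",.12),("red_bar",.12)):
        print(l,[(np.round(d["at"]),round(d["conf"],2),np.round(w(p,d["at"],z),3)) for d in bot.pinpoint(p,l)[:2]])
E
```

```text
2.82 [ 0.5112 -0.0948  0.2315] [ 3.141 -0.     1.356] F [0.9 1.1 0.8] -0.0 [-0.33  0.4   0.53  1.9  -0.25  0.91  0.1 ]
tool delta mm [  0.6   3.6 131.5] tool y angle -0.214
red_handle [(array([175., 254.]), 0.8, array([ 0.579, -0.241,  0.   ]))]
red_press [(array([237., 182.]), 0.7, array([ 0.559, -0.102,  0.12 ]))]
red_bar [(array([163., 206.]), 0.63, array([ 0.581, -0.244,  0.12 ]))]
red_handle []
red_press [(array([402., 207.]), 0.58, array([ 0.558, -0.106,  0.12 ]))]
red_bar []
```

View pics/scene3.png

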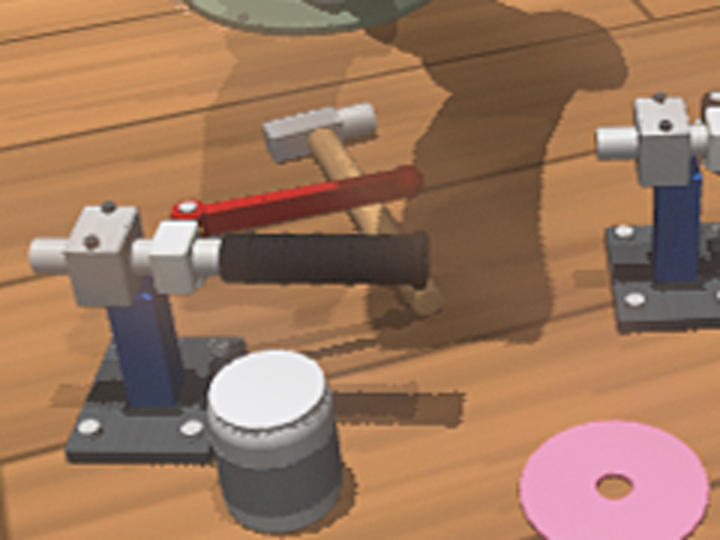

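The crop shows the lever at rest, from its hinge at about (187,210) to its ball at (405,180). The space on the robot's side is free above the hammer. I'm descending about 30 mm short of the lever.

Call:
{"fn": "move_arm", "kwargs": {
  "moves": "0 0 15 0; 0 1 30 0; 0 1 46 0; 0 2 62 0; 0 2 78 0; 0 3 94 0; 0 3 110 0; 0 4 124 0; 0 4 131 0; 0 4 131 0"
}}

```text
clock: 4.05
position: [0.514, -0.093, 0.0993]
tool_rot: [-3.14, 0.0, 1.361]
force: [0.7, -0.1, -0.2]
grip_width: -0.0002
```

Run:
```python
from h import *
st()
p=bot.grab_frame("scene");a=p["frame"][120:300,120:360,::-1]
p=bot.grab_frame("top");b=p["frame"][130:310,340:520,::-1]
cv2.imwrite("pics/c4.png",cv2.resize(np.hstack([a,b]),None,fx=1.9,fy=1.9,interpolation=cv2.INTER_CUBIC))
```

```text
4.05 [ 0.514  -0.093   0.0993] [-3.14   0.     1.361] F [ 0.7 -0.1 -0.2] -0.0 [-0.23  0.6   0.41  1.99 -0.39  0.63  0.22]
```

View pics/c4.png

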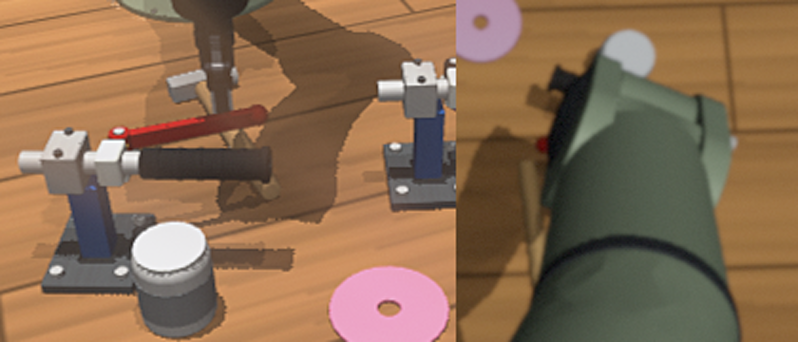

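The fingers stand behind the lever, about 70% of the way along it, with the bar and hammer clear. I'm approaching to contact.

Call:
{"fn": "move_arm", "kwargs": {
  "moves": "0 2 0 0; 0 5 0 0; 0 8 0 0; 0 11 0 0; 0 14 0 0; 0 16 0 0; 0 18 0 0; 0 20 0 0; 0 22 0 0; 0 24 0 0"
}}

```text
clock: 4.98
position: [0.5383, -0.0988, 0.1003]
tool_rot: [-3.141, 0.0, 1.36]
force: [0.0, 0.2, 0.7]
grip_width: -0.0003
```

Call:
{"fn": "move_arm", "kwargs": {
  "moves": "0 1 0 0; 0 2 0 0; 0 3 0 0; 0 4 0 0; 0 5 0 0; 0 6 0 0; 0 7 0 0; 0 8 0 0; 0 9 0 0; 0 10 0 0"
}}

```text
clock: 5.82
position: [0.5475, -0.1003, 0.1001]
tool_rot: [-3.14, -0.0, 1.36]
force: [-4.7, 4.2, 0.6]
grip_width: -0.0001
```

Contact at about 5 N. I'm pressing steadily in along the arc.

Call:
{"fn": "move_arm", "kwargs": {
  "moves": "0.2 1.5 0 0; 0.4 3 0 0; 0.6 4.5 0 0; 0.7 6 0 0; 0.8 7.5 0 0; 0.9 9 0 0; 1 10.5 0 0; 1.1 12 0 0; 1.2 13.5 0 0; 1.2 15 0 0"
}}

```text
clock: 6.65
position: [0.5623, -0.1021, 0.1001]
tool_rot: [-3.14, -0.001, 1.36]
force: [-6.9, 5.9, 3.8]
grip_width: -0.0003
```

Run:
```python
from h import *
st()
p=bot.grab_frame("scene");a=p["frame"][150:250,130:310,::-1]
cv2.imwrite("pics/c5.png",cv2.resize(a,None,fx=4,fy=4,interpolation=cv2.INTER_CUBIC))
```

```text
6.65 [ 0.5623 -0.1021  0.1001] [-3.14e+00 -1.00e-03  1.36e+00] F [-6.9  5.9  3.8] -0.0 [-0.21  0.66  0.41  1.86 -0.39  0.7   0.21]
```

View pics/c5.png

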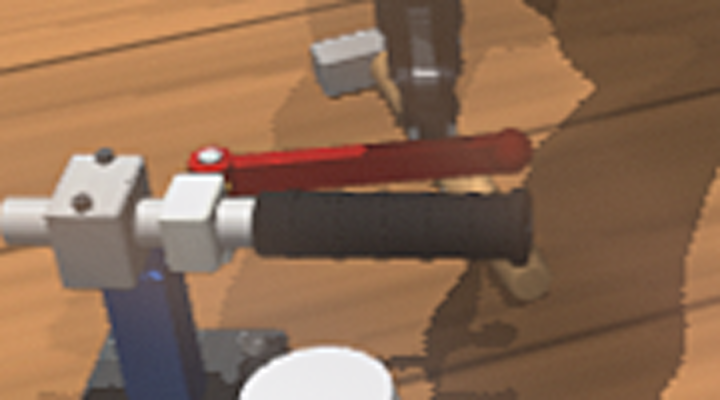

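The lever is about halfway in, with its ball at (517,150), and there is clear air to the grip. Continuing.

Call:
{"fn": "move_arm", "kwargs": {
  "moves": "0 1.2 0 0; 0 2.4 0 0; 0 3.6 0 0; 0 4.8 0 0; -0.1 6 0 0; -0.2 7.2 0 0; -0.3 8.4 0 0; -0.4 9.6 0 0; -0.5 10.8 0 0; -0.5 12 0 0"
}}

```text
clock: 7.53
position: [0.5737, -0.105, 0.1001]
tool_rot: [-3.139, -0.001, 1.36]
force: [-8.3, 4.8, 3.6]
grip_width: -0.0003
```

Call:
{"fn": "move_arm", "kwargs": {
  "moves": "0 0.4 0 0; -0.1 0.8 0 0; -0.1 1.2 0 0; -0.2 1.6 0 0; -0.2 2 0 0; -0.3 2.4 0 0; -0.3 2.8 0 0; -0.3 3.2 0 0; -0.4 3.6 0 0; -0.4 4 0 0"
}}

```text
clock: 8.37
position: [0.5774, -0.1062, 0.1]
tool_rot: [-3.139, -0.001, 1.36]
force: [-7.8, 5.3, 3.6]
grip_width: 0.0001
```

Call:
{"fn": "move_arm", "kwargs": {
  "moves": "0 0.3 0 0; 0 0.6 0 0; -0.1 0.9 0 0; -0.1 1.2 0 0; -0.1 1.4 0 0; -0.2 1.6 0 0; -0.2 1.8 0 0; -0.2 2 0 0; -0.2 2 0 0; -0.2 2 0 0"
}}

```text
clock: 9.2
position: [0.578, -0.1064, 0.0999]
tool_rot: [-3.136, -0.001, 1.36]
force: [-15.4, 8.0, 11.2]
grip_width: -0.0003
```

Run:
```python
from h import *
s=st()
p=bot.grab_frame("scene");a=p["frame"][150:250,130:310,::-1]
cv2.imwrite("pics/c6.png",cv2.resize(a,None,fx=4,fy=4,interpolation=cv2.INTER_CUBIC))
hsv=cv2.cvtColor(p["frame"],cv2.COLOR_RGB2HSV)
m=((hsv[...,0]<5)|(hsv[...,0]>174))&(hsv[...,1]>170)&(hsv[...,2]>40)
P=np.array([w(p,(c,r)) for r,c in np.argwhere(m)])
P=P[(P[:,2]>.11)&(P[:,2]<.129)&(P[:,0]>.4)&(P[:,0]<.7)&(P[:,1]<0)&(P[:,1]>-.19)]
k=P[P[:,1]<-.085]
f=np.polyfit(k[:,1],k[:,0],1);print("inner face dir",np.pi/2-np.arctan(f[0]),len(k))
v=p["frame"].max(2)<75
G=np.array([w(p,(c_,r)) for r,c_ in np.argwhere(v&(p["z_map"]>0))])
G=G[(G[:,2]>.125)&(G[:,2]<.145)&(G[:,0]>.55)&(G[:,0]<.7)&(G[:,1]<-.08)&(G[:,1]>-.19)]
g=np.polyfit(G[:,1],G[:,0],1);print("bar dir",np.pi/2-np.arctan(g[0]),len(G))
```

```text
9.2 [ 0.578  -0.1064  0.0999] [-3.136e+00 -1.000e-03  1.360e+00] F [-15.4   8.   11.2] -0.0 [-0.2   0.68  0.41  1.82 -0.39  0.73  0.21]
inner face dir 1.1727370978997653 69
bar dir 1.201057300371613 632
```

View pics/c6.png

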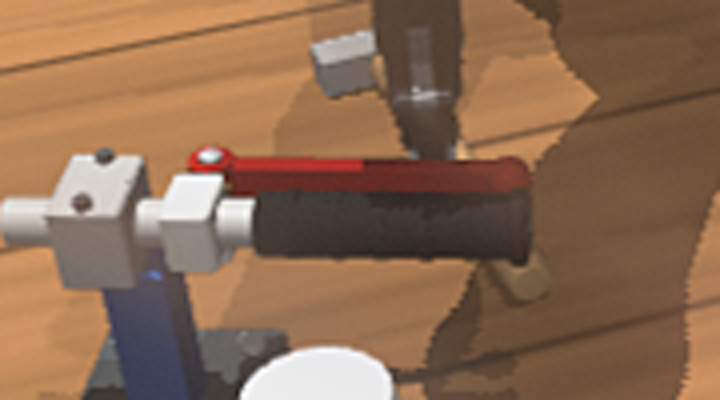

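The lever is now parallel to the bar (1.17 against 1.20 rad) with air left to the grip. The force stepped from 8 N to 15 N while travel stalled, so this is the stop. I'm relaxing slightly and holding.

Call:
{"fn": "move_arm", "kwargs": {
  "moves": "0 -0.3 0 0; 0 -0.5 0 0; 0 -0.5 0 0; 0 -0.5 0 0; 0 -0.5 0 0; 0 -0.5 0 0; 0 -0.5 0 0; 0 -0.5 0 0; 0 -0.5 0 0; 0 -0.5 0 0"
}}

```text
clock: 10.08
position: [0.5779, -0.1064, 0.0999]
tool_rot: [-3.137, -0.001, 1.36]
force: [-14.0, 7.5, 8.7]
grip_width: 0.0002
```

Call:
{"fn": "move_arm", "kwargs": {
  "moves": "0 0 0 0; 0 0 0 0; 0 0 0 0; 0 0 0 0; 0 0 0 0; 0 0 0 0; 0 0 0 0; 0 0 0 0; 0 0 0 0; 0 0 0 0"
}}

```text
clock: 10.92
position: [0.5779, -0.1064, 0.0999]
tool_rot: [-3.137, -0.001, 1.36]
force: [-13.2, 7.2, 9.1]
grip_width: -0.0003
```

Held for about 2 s on the stop. Easing out slowly.

Call:
{"fn": "move_arm", "kwargs": {
  "moves": "0.1 -1 0 0; 0.2 -2 0 0; 0.3 -3 0 0; 0.4 -4 0 0; 0.5 -5 0 0; 0.6 -6 0 0; 0.7 -7 0 0; 0.8 -8 0 0; 0.9 -9 0 0; 1 -10 0 0"
}}

```text
clock: 11.75
position: [0.5694, -0.1037, 0.1001]
tool_rot: [-3.14, -0.001, 1.36]
force: [-6.3, 4.6, 3.1]
grip_width: 0.0
```

Call:
{"fn": "move_arm", "kwargs": {
  "moves": "0 -1 0 0; 0 -2 0 0; 0.1 -3 0 0; 0.1 -4 0 0; 0.1 -5 0 0; 0.1 -6 0 0; 0.1 -7 0 0; 0.1 -8 0 0; 0 -9 0 0; 0 -10 0 0"
}}

```text
clock: 12.58
position: [0.5598, -0.1016, 0.1001]
tool_rot: [-3.14, -0.001, 1.36]
force: [-5.0, 4.8, 3.0]
grip_width: 0.0004
```

Call:
{"fn": "move_arm", "kwargs": {
  "moves": "-0.1 -1 0 0; -0.2 -2 0 0; -0.3 -3 0 0; -0.4 -4 0 0; -0.5 -5 0 0; -0.6 -6 0 0; -0.7 -7 0 0; -0.8 -8 0 0; -0.9 -9 0 0; -1 -10 0 0"
}}

```text
clock: 13.42
position: [0.5499, -0.1006, 0.1001]
tool_rot: [-3.14, -0.001, 1.36]
force: [-3.8, 4.2, 0.6]
grip_width: -0.0003
```

Slower for the last stretch, until the force fades.

Call:
{"fn": "move_arm", "kwargs": {
  "moves": "-0.1 -0.6 0 0; -0.1 -1.2 0 0; -0.2 -1.8 0 0; -0.2 -2.4 0 0; -0.3 -3 0 0; -0.3 -3.6 0 0; -0.4 -4.2 0 0; -0.4 -4.8 0 0; -0.5 -5.4 0 0; -0.5 -6 0 0"
}}

```text
clock: 14.25
position: [0.5442, -0.1003, 0.1002]
tool_rot: [-3.141, -0.0, 1.36]
force: [-3.0, 2.7, -1.3]
grip_width: -0.0001
```

Call:
{"fn": "move_arm", "kwargs": {
  "moves": "-0.1 -0.6 0 0; -0.1 -1.2 0 0; -0.2 -1.8 0 0; -0.2 -2.4 0 0; -0.3 -3 0 0; -0.3 -3.6 0 0; -0.3 -4.2 0 0; -0.3 -4.8 0 0; -0.3 -5.4 0 0; -0.3 -6 0 0"
}}

```text
clock: 15.08
position: [0.5385, -0.0995, 0.1003]
tool_rot: [3.141, 0.0, 1.36]
force: [0.2, -0.4, 0.5]
grip_width: -0.0
```

The lever is out and contact is lost gently. Backing off, then up.

Call:
{"fn": "move_arm", "kwargs": {
  "moves": "0 -4 0 0; 0 -9 0 0; 0 -15 0 0; 0 -22 0 0; 0 -29 0 0; 0 -35 0 0; 0 -39 0 0; 0 -40 0 0; 0 -40 -8 0; 0 -40 -20 0"
}}

```text
clock: 15.92
position: [0.4991, -0.0912, 0.1203]
tool_rot: [-3.14, 0.0, 1.36]
force: [-0.4, 1.1, 0.0]
grip_width: -0.0003
```

Call:
{"fn": "move_arm", "kwargs": {
  "moves": "0 0 -20 0; 0 0 -40 0; 0 0 -60 0; 0 0 -80 0; 0 0 -100 0; 0 0 -115 0; 0 0 -125 0; 0 0 -130 0; 0 0 -130 0; 0 0 -130 0"
}}

```text
clock: 16.75
position: [0.4992, -0.091, 0.2499]
tool_rot: [-3.141, 0.0, 1.36]
force: [0.1, -0.2, -0.1]
grip_width: -0.0001
```

Run:
```python
from h import *
st()
p=bot.grab_frame("scene")
cv2.imwrite("pics/c7.png",p["frame"][:,:,::-1])
hsv=cv2.cvtColor(p["frame"],cv2.COLOR_RGB2HSV)
m=((hsv[...,0]<5)|(hsv[...,0]>174))&(hsv[...,1]>170)&(hsv[...,2]>70)
P=np.array([w(p,(c,r)) for r,c in np.argwhere(m)])
P=P[(P[:,2]>.09)&(P[:,2]<.15)&(P[:,0]>.2)&(P[:,0]<1)]
xy=P[:,:2];c=xy.mean(0);u=np.linalg.svd(xy-c)[2][0];u*=np.sign(u[1]);print("lever",len(P),c,np.arctan2(u[1],u[0]))
for l,z in(("red_press",.12),("hammer",0),("paint_tin",0)):
    print(l,[(np.round(d["at"]),round(d["conf"],2),np.round(w(p,d["at"],z),3)) for d in bot.pinpoint(p,l)[:2]])
```

```text
16.75 [ 0.4992 -0.091   0.2499] [-3.141  0.     1.36 ] F [ 0.1 -0.2 -0.1] -0.0 [-0.36  0.35  0.55  1.9  -0.22  0.95  0.08]
lever 170 [ 0.5614449  -0.16297506] 1.540700397634445
red_press [(array([238., 181.]), 0.88, array([ 0.554, -0.1  ,  0.12 ]))]
hammer [(array([242., 192.]), 0.67, array([ 0.427, -0.067,  0.   ]))]
paint_tin [(array([214., 284.]), 0.95, array([ 0.685, -0.19 ,  0.   ]))]
```

View pics/c7.png

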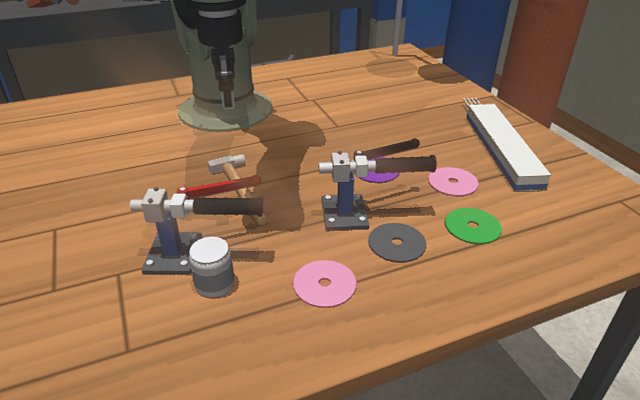

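The lever is back at its rest position, with the tip at (257,181), and everything else is where it was. The arm is clear, so I'm handing in.

```bash
python3 -c "
from workcell import bot
print(bot.job_done())"
```

```text
the job is handed in; nothing more can be done
None
```

I checked the red lever's brake as asked and handed the job in at about 17 s, within the 42 s limit; no verdict was reported.

- **Press:** With the fingers shut, I pushed the lever in steadily with their backs. It stopped parallel to the bar, at 1.17 rad against 1.20 rad for the bar, with air visible between lever and grip. At the stop the push force rose from about 8 N to 15 N and travel stalled.
- **Hold:** I eased off slightly and held it there for about 2 s, at 13–14 N push (about 17–18 N in all).
- **Release:** I eased it out over about 4 s. The force faded gradually from 6 N to 3 N to 0, with no sign of a snap back. Then I backed off and lifted clear.

**Last checks:**
- The lever is back at its rest angle, 1.541 rad against 1.535 rad before.
- The tin measured within 1 mm of its first position.
- The hammer's network position differed by 12 mm from the first reading. That is within the scatter of those estimates, and the hammer looks unmoved in the picture.
- The black handle and the discs also look unchanged in the picture.
- The force on the tool is about 0 N.

During the press there was also a sideways force of 4–8 N and an upward force of up to 11 N at the stop. I put these down to friction on the blade, but did not confirm it.

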